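# Turn the serving boards and pass them out under the glass

## Robot

A 6-joint arm with a two-finger parallel gripper is mounted at the origin on the work surface. World frame = base frame: x ahead of the robot, y to its left, z up, the work surface at z = 0. Lengths are in m, angles in rad, forces in N, time in s.
With the tool pointing down it reaches from about 0.3 to 0.875 m from the base axis. Payload 4.2 kg.
Tool frame: the origin (TCP) lies at the very end of the fingers, on their centre line; the grasp point (between the pads) lies 19 mm behind it (grip_point_offset is the z of the grasp point in the tool frame, in m); z points along the fingers, y is the direction in which the jaws open and shut (so a half turn about z gives the same grasp; the last joint's range is limited). The gripper opens to 85 mm and grips with 20 to 120 N. Pads are 22 mm wide; open, the fingers measure 114 mm over their backs; the gripper's body (76 mm by 85 mm) begins 54 mm behind the grasp point. The pads swing forward as they close: fully open they stand 13 mm farther back than shut.
Start: joints at [1.26, 0.32, 1.565, -0, 1.257, -0.02], TCP at [0.165, 0.551, 0.231] pointing down, gripper open.
Joint ranges: [-3.11, 3.11], [-0.84, 2.01], [0.21, 2.61], [-1.34, 4.49], [0.05, 2.63], [-2.56, 2.56]. Speed limits (rad/s): [2.57, 2.57, 3.14, 3.14, 3.14, 3.14].

## Interface

Orientations are given as a unit quaternion [w, x, y, z].
In Python, from rig import * gives the robot as it stands. The module is installed in compiled form; this text tells all that it offers.
- The arm moves only by the tool move_arm, never from a script. Its argument "increments" is a list that holds one entry, the list of rows, each a list of 5 numbers: the shift along the tool's x, y, z in cm, then the turn about the tool's z in degrees, then the finger opening in cm, from 0 to 8.54. In form: [[[dx, dy, dz, roll, jaw], ...]]. A call has 1 to 12 rows; each row is the pose to reach, as a shift and turn from the pose measured when the call began, along the tool's axes at that moment; what a row does not reach only later rows make up. A row lasts 1/10 s, in which the tool goes at most 50 mm and 8.59 degrees, less where a joint would pass 70% of its speed; a pose out of reach is approached as far as the arm can. A call with a gripper value outside its range is refused whole. The fingers move at their own pace and stop on an object; "squeeze" is the grip in N (left out, the last holds). Time passes only in rows, so rows that repeat a pose let the fingers close. It gives the time, the measured TCP pose, the force and the opening at its end, in the units of the state.
- sense(): the state, without advancing time (a new reading comes with each control period).
- get_image(name): name is "side" or "top"; returns the picture (384x512x3 uint8, blue, green, red); there is no depth.
- camera_params(name): a dict with "camera_matrix" (3x3 intrinsics, pixels), "rvec" (rotation vector, rad) and "tvec" (3), from world to camera coordinates, as OpenCV has them. Camera axes: x right, y down, z forward; pixel columns grow to the right and rows downward; lengths in m; the calibration is good to about 2 mm. A picture is of the moment at which its call begins. camera_params takes no time and is no camera call.
- sign_off(): hands the job in, once; it reports no verdict.
The state is a dict: "time": time; "qpos": joint angles; "joint_vel": joint speeds; "tau": joint torques, N m; "eef_pos": TCP position; "orientation": TCP orientation; "ft_force": force on the tool from outside, world axes, zero at the start; "torque": the same for the moment, N m; "grip_width": opening from 0.0 (shut) to 1.0 (fully open).
Only numpy, scipy, OpenCV 4.12 (cv2) and the standard library are available. Lean on these libraries where they do the work, as an engineer would, in place of code of your own. Each camera call takes 0.05 s, during which the arm holds its last target. There are 200 camera calls.

## Task

The wooden serving boards were left to dry on the stall's counter with their grooved food side down. Turn every board food side up - they are too wide to grip flat, but each can be pushed up the slippery sloping skirt of the frying pan until it stands, and then be laid over - and slide each one under the glass guard until at least half of it sticks out on the customers' side, lying flat on the counter. Pass no board over the top of the glass, do not bang into the guard with the arm, and leave the sauce bottle and the steel shaker where they are.

Things in the scene. Friction and masses are not known exactly. Their poses are not given: they have to be found in the camera images.
- board1: wooden serving board, 150 x 110 x 14 mm (x, y, z), about 160 g, too wide to grip while flat; maybe absent (None). Food side: dark groove round the rim. Back: plain, four dark rubber dots. Origin: centre of the food side; z points out of the BACK: z is up while it lies food side down (at the start, origin at height 0), down once it lies food side up (origin at height 14 mm).
- board2: wooden serving board, 150 x 110 x 14 mm (x, y, z), about 160 g, too wide to grip while flat; maybe absent (None). Food side: dark groove round the rim. Back: plain, four dark rubber dots. Origin: centre of the food side; z points out of the BACK: z is up while it lies food side down (at the start, origin at height 0), down once it lies food side up (origin at height 14 mm).
- board3: wooden serving board, 150 x 110 x 14 mm (x, y, z), about 160 g, too wide to grip while flat; maybe absent (None). Food side: dark groove round the rim. Back: plain, four dark rubber dots. Origin: centre of the food side; z points out of the BACK: z is up while it lies food side down (at the start, origin at height 0), down once it lies food side up (origin at height 14 mm).
- fryer: fixed shallow frying pan, cold, closed with a flat lid, 270 mm along x, 400 mm along y, on the robot's left, with a sloping steel skirt towards the boards. Origin: on the counter, middle of the skirt's foot line, which runs along x from -135 to 135 mm; y points from the boards into the pan. Behind the rim lies the lid, 54 mm high; a rack with breads stands on it from y = 200 mm on, up to 220 mm high.
- skirt_rim (a point): top of the skirt's rolled rim (8 mm thick), mid-length: 33 mm along y from the fryer's origin, 63 mm high; axes as the fryer's. Going in, the skirt rises from (y, height) = (0, 0) in a cove by (6, 3.5), (11, 9.5) and (23.5, 34) to (27.5, 60) mm. It is slippery (friction 0.2; wood on the counter 0.36).
- skirt_foot (a point): same place as the fryer's origin. A board pushed along y, 150 mm edge along x, climbs the skirt; with its lower edge at the foot line it leans on the rim at about 65 degrees from level, back outwards, and stays when let go; its top 40 mm (14 mm thick) stands free above the rim and can be pinched there.
- guard: fixed glass sneeze guard: clear upright pane 6 mm thick in the plane of its y and z axes, between two posts (18 mm thick, round feet of 56 mm) at y = -450 and 450 mm. Origin: on the counter under the middle of the pane; x points to the customers' side, away from the robot. A board whose centre has x >= 0 here is at least half out.
- glass_edge (a point): middle of the pane's lower edge, 68 mm above the counter (the gap boards pass through); the pane and its top rail rise to 164 mm
- sauce: bystander: white sauce bottle, 60 mm diameter, 190 mm high, origin under its centre
- shaker: bystander: steel shaker, 68 mm diameter, 110 mm high, origin under its centre
Things that resemble listed ones, but are neither listed nor needed, are in the scene too. What is shaped like the board1 but blue or purple is not meant.

How it is judged:
At the end, for the whole second after the job is handed in: every board present lies flat on the counter, food side up (within 8 degrees), at rest, between the guard's posts, with its centre at or beyond the glass (no more than 15 mm short of it) (angle between each of board1, board2, board3's own z axis and vertical above 3 rad and height (world z) of board1 between 0.008 and 0.02 m and x of each of board1, board2, board3 in the frame of guard above -0.015 m and y of board1 in the frame of guard between -0.43 and 0.43 m and linear speed of each of board1, board2, board3 below 0.02 m/s and height (world z) of board2 between 0.008 and 0.02 m and y of board2 in the frame of guard between -0.43 and 0.43 m and height (world z) of board3 between 0.008 and 0.02 m and y of board3 in the frame of guard between -0.43 and 0.43 m); the robot touches nothing.
It fails at once if the arm bangs into the glass guard (over 30 N) (contact force between the arm and guard above 30 N).
It fails at once if a board is carried over the top of the glass ((height (world z) of board1 above 0.15 m and x of board1 in the frame of guard above -0.05 m) or (height (world z) of board2 above 0.15 m and x of board2 in the frame of guard above -0.05 m) or (height (world z) of board3 above 0.15 m and x of board3 in the frame of guard above -0.05 m)).
It fails at once if the sauce bottle or the shaker is moved more than 30 mm or tipped (distance of any of sauce, shaker from where it was at the start of the episode above 0.03 m or angle between any of sauce, shaker's own z axis and vertical above 0.3 rad).
Of board1, board2, board3 only 2 to 3 are there at a start; the rules pass over those that are not, and their reading is None.
At some moment in a run one of board1, board2, board3 may be knocked a few centimetres aside while the robot is not near it.
Once in a run the grip may slacken for a moment while it holds something.
It also fails if it takes over 210 s, if anything falls off the work surface, if the arm or the gripper's body presses on something with over 40 N, if the wrist force passes 120 N, or if a joint passes its speed limit or range.

## Working session

There is one attempt and no reset: what is moved stays moved. The work goes in short steps, Python scripts to look and compute and a tool call to move; the robot and the scene stay as the last step left them, time stands still between calls to the robot, and variables do not carry over. Pictures are saved under pics/ and viewed, about 12 in all and at most 16, crops included, and the job is handed in when it is done.

Besides the shell and the picture viewer there is one more tool, called as name(argument=value, ...), one argument or row to a line, values as JSON. move_arm: Moves the arm, as the interface text tells. Its arguments: {"type":"object","properties":{"increments":{"type":"array","items":{"type":"array","items":{"type":"array","items":{"type":"number"}}}},"squeeze":{"type":"number"}},"required":["increments"]}

```bash
mkdir -p pics; python3 - <<'E'
from rig import *
import cv2
for n in ("side","top"):
    cv2.imwrite(f"pics/{n}0.png",cv2.resize(get_image(n),(800,600),interpolation=cv2.INTER_CUBIC))
    p=camera_params(n); R=cv2.Rodrigues(p["rvec"])[0]; print(n,p["camera_matrix"].round(1).tolist(),(-R.T@p["tvec"].ravel()).round(3),R.round(2).tolist())
print(sense())
E
```

```text
side [[491.4, 0.0, 251.9], [0.0, 491.4, 203.0], [0.0, 0.0, 1.0]] [-0.061 -1.085  1.167] [[0.89, -0.45, 0.02], [-0.29, -0.61, -0.73], [0.34, 0.65, -0.68]]
top [[402.2, 0.0, 251.8], [0.0, 402.2, 201.3], [0.0, 0.0, 1.0]] [ 0.394 -0.077  1.275] [[0.01, -1.0, -0.02], [-1.0, -0.01, -0.07], [0.07, 0.02, -1.0]]
{'time': 0.1, 'qpos': array([ 1.26001981e+00,  3.20212594e-01,  1.56554909e+00, -3.62396364e-05,
        1.25741520e+00, -1.99865636e-02]), 'joint_vel': array([-0.00090164, -0.00010774, -0.00240698, -0.00099033, -0.00091822,
        0.00026522]), 'tau': array([ 4.98102563e-04, -4.16412592e+01, -2.34702444e+01,  1.19158153e-04,
        4.82797754e-03,  2.85682688e-06]), 'eef_pos': array([0.16472876, 0.5504505 , 0.23057826]), 'orientation': array([-1.13407102e-04,  1.44877664e-01,  9.89449258e-01, -7.84144215e-04]), 'ft_force': array([ 0.52649087, -0.8198271 ,  0.40871151]), 'torque': array([-0.02556068,  0.03361337,  0.01552389]), 'grip_width': 0.9908009160629073}
```

View pics/top0.png

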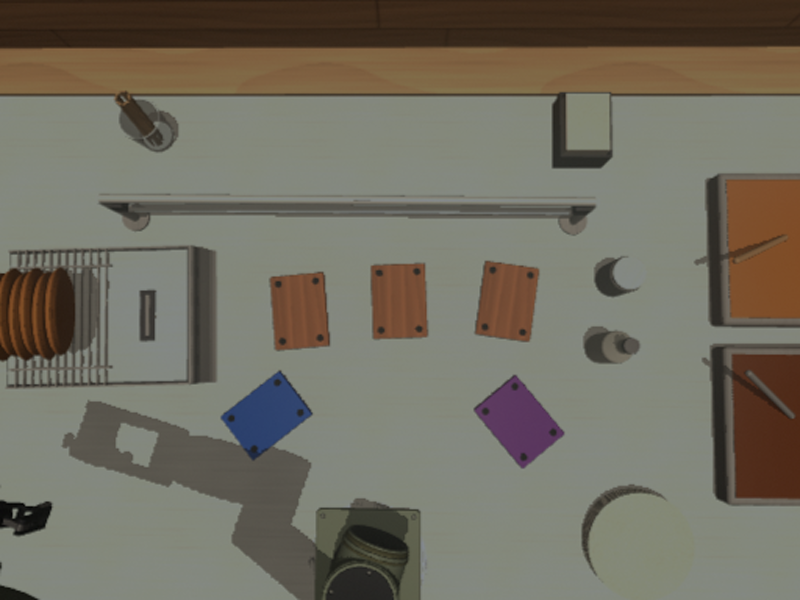

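View pics/side0.png

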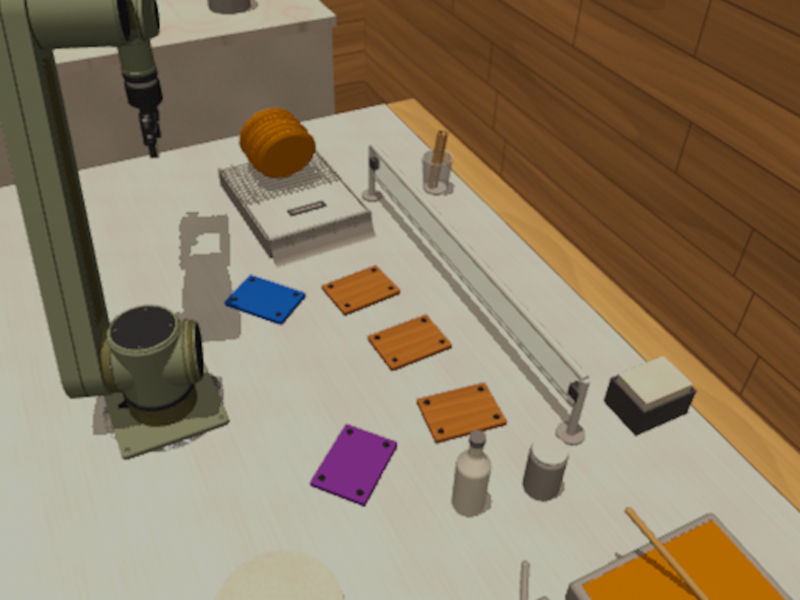

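Candidates in the top view (800x600): wooden boards at (300,311), (400,301) and (507,301). The look-alikes are blue (267,415) and purple (519,421), and the breads and lids don't match. I choose the three wooden ones. Next I measure them, with one close crop to check.

```bash
cat > h.py <<'E'
from rig import *
import cv2, numpy as np
def world(name,px,z):
    p=camera_params(name); R=cv2.Rodrigues(p["rvec"])[0]; t=np.ravel(p["tvec"])
    d=R.T@np.linalg.inv(p["camera_matrix"])@np.array([px[0],px[1],1.]); c=-R.T@t
    return (c+d*(z-c[2])/d[2])
def proj(name,P):
    p=camera_params(name)
    return cv2.projectPoints(np.float64(P).reshape(-1,1,3),p["rvec"],p["tvec"],p["camera_matrix"],None)[0].reshape(-1,2)
def boards(im,z=.014,show=True):
    hsv=cv2.cvtColor(im,cv2.COLOR_BGR2HSV)
    m=cv2.inRange(hsv,(3,90,60),(16,255,255)); m[:130]=0; m[280:]=0; m[:,:100]=0;m[:,400:]=0
    m=cv2.morphologyEx(m,cv2.MORPH_CLOSE,np.ones((7,7)))
    out=[]
    for c in cv2.findContours(m,cv2.RETR_EXTERNAL,cv2.CHAIN_APPROX_NONE)[0]:
        if cv2.contourArea(c)<300: continue
        w=np.array([world("top",q[0],z)[:2] for q in c],np.float32)*1000
        (cx,cy),(a,b),ang=cv2.minAreaRect(w)
        if a<b: a,b,ang=b,a,ang+90
        out.append((round(cx),round(cy),round(a),round(b),round((ang+90)%180-90,1)))
    return sorted(out,key=lambda o:-o[1])
E
python3 - <<'E'
from h import *
im=get_image("top"); print("cx cy L W long-axis angle from x:",boards(im))
cv2.imwrite("pics/c1.png",cv2.resize(im[110:252,55:390],None,fx=2.38,fy=2.38,interpolation=cv2.INTER_CUBIC))
s=get_image("side"); cv2.imwrite("pics/c2.png",cv2.resize(s[85:300,130:390],None,fx=2.7,fy=2.7,interpolation=cv2.INTER_CUBIC))
E
```

```text
cx cy L W long-axis angle from x: [(494, 142, 148, 109, 5.7), (516, -58, 148, 107, 2.6), (518, -275, 148, 108, -7.8)]
```

View pics/c1.png

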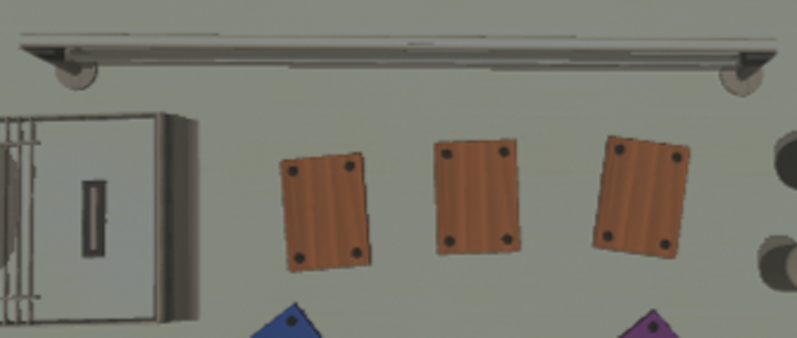

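View pics/c2.png

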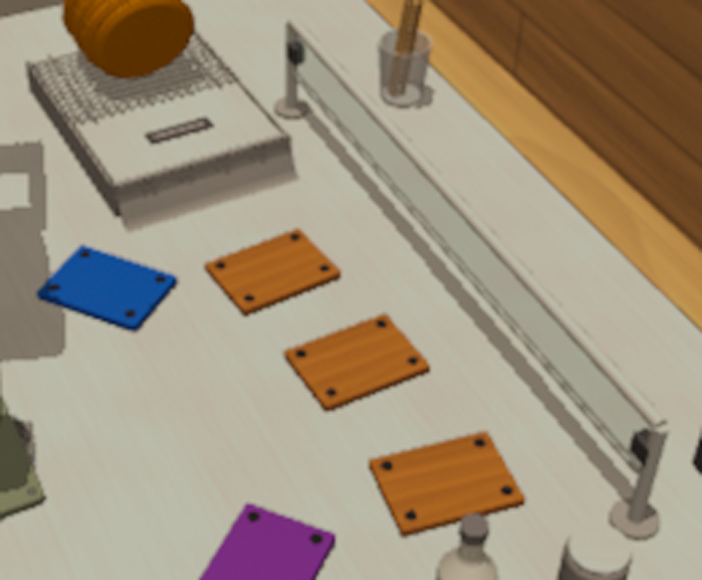

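```bash
python3 - <<'E'
from h import *
T=lambda x,y,z:(world("top",(x/2.38+55,y/2.38+110),z)*1000).round(0)
S=lambda x,y,z:(world("side",(x/2.7+130,y/2.7+85),z)*1000).round(0)
print("guard feet top",T(77,72,.004),T(741,78,.004)); print("side",S(291,108,.004),S(634,520,.004))
print("rail ends top z164",T(21,40,.164),T(776,45,.164))
print("foot line top",T(198.5,119,0),T(199,320,0)); print("rim (top of skirt, z63)",T(163,115,.063),T(163,322,.063),T(155,115,.063))
print("foot side",S(125,228,0),S(297,177,0),"rim side",S(117,184,.063),S(290,136,.063))
E
```

```text
guard feet top [681. 486.   4.] [ 678. -411.    4.]
side [686. 483.   4.] [ 683. -414.    4.]
rail ends top z164 [684. 484. 164.] [ 681. -410.  164.]
foot line top [619. 319.   0.] [348. 310.   0.]
rim (top of skirt, z63) [612. 345.  63.] [347. 336.  63.] [612. 356.  63.]
foot side [352. 318.   0.] [620. 323.   0.] rim side [353. 337.  63.] [616. 340.  63.]
```

The crop shows three brown boards with four dots each at about (325,212), (477,197) and (641,197), so they are back up. The skirt foot line is at crop x≈199 and the post feet are at (77,72) and (741,78). In world coordinates that puts the glass at x≈0.682 (middle y≈0.036) and the foot line at y≈0.316, x 0.35–0.62. I'll start with the board nearest the pan, at (0.494,0.142).

move_arm(
  increments=[
    [[-46,-39,0,73.3,8.5],[-46,-39,0,73.3,8.5],[-46,-39,0,73.3,8.5],[-46,-39,0,73.3,8.5],[-46,-39,0,73.3,8.5],[-46,-39,0,73.3,8.5],[-46,-39,0,73.3,8.5],[-46,-39,0,73.3,8.5],[-46,-39,0,73.3,8.5],[-46,-39,0,73.3,8.5],[-46,-39,0,73.3,8.5],[-46,-39,0,73.3,8.5]],
  ],
)

```text
time: 1.4
eef_pos: [0.4926, 0.0458, 0.2313]
orientation: [0.0, 0.707, 0.707, -0.0]
ft_force: [0.7, 0.6, 0.5]
grip_width: 0.995
```

move_arm(
  increments=[
    [[0,0,5,0,5],[0,0,10,0,5],[0,0,15,0,5],[0,0,19,0,5],[0,0,21,0,5],[0,0,22,0,5],[0,0,22.5,0,5],[0,0,22.8,0,5],[0,0,22.8,0,5]],
  ],
)

```text
time: 2.3
eef_pos: [0.4933, 0.0457, 0.004]
orientation: [0.001, 0.707, 0.707, 0.0]
ft_force: [0.0, -0.2, 0.2]
grip_width: 0.584
```

```bash
python3 - <<'E'
from h import *
im=get_image("side"); u,v=proj("side",[[.49,.1,0]])[0].astype(int); print(u,v,sense()["grip_width"])
cv2.imwrite("pics/s3.png",cv2.resize(im[v-70:v+60,u-90:u+90],None,fx=4,fy=4,interpolation=cv2.INTER_CUBIC))
E
```

```text
234 193 0.5836521188655107
```

View pics/s3.png

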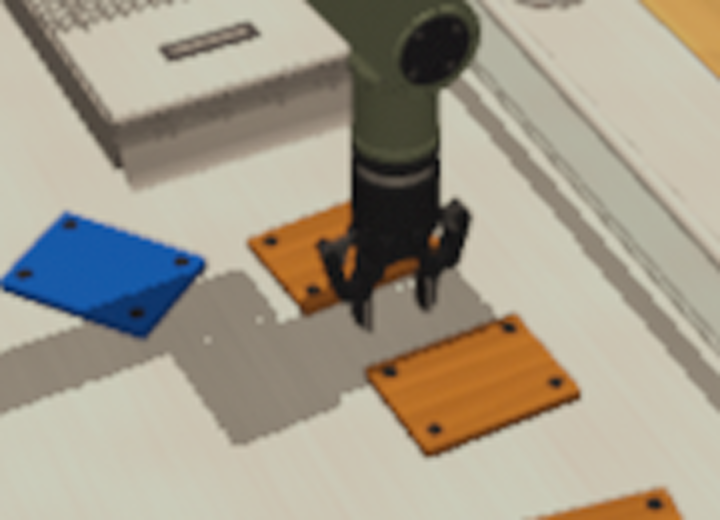

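The crop shows the fingers (365,320 and 430,300) down between the two boards. Now I push board A.

move_arm(
  increments=[
    [[1.5,0,0.1,0,5],[3,0,0.1,0,5],[4.5,0,0.1,0,5],[6,0,0.1,0,5],[7.5,0,0.1,0,5],[9,0,0.1,0,5],[10.5,0,0.1,0,5],[12,0,0.1,0,5],[13.5,0,0.1,0,5],[14.5,0,0.1,0,5],[15.5,0,0.1,0,5],[16.5,0,0.1,0,5]],
  ],
)

```text
time: 3.55
eef_pos: [0.4928, 0.2104, 0.0029]
orientation: [0.001, 0.707, 0.708, -0.001]
ft_force: [-0.3, -4.2, -0.3]
grip_width: 0.588
```

move_arm(
  increments=[
    [[0.8,0,0,0,5],[1.6,0,0,0,5],[2.4,0,0,0,5],[3.2,0,0,0,5],[4,0,0,0,5],[4.8,0,0,0,5],[5.6,0,0,0,5],[6.2,0,0,0,5],[6.7,0,0,0,5],[7,0,0,0,5]],
  ],
)

```text
time: 4.55
eef_pos: [0.4927, 0.281, 0.0027]
orientation: [0.001, 0.706, 0.708, -0.001]
ft_force: [-0.7, -1.2, -0.7]
grip_width: 0.588
```

move_arm(
  increments=[
    [[0.3,0,0,0,5],[0.6,0,0,0,5],[0.9,0,0,0,5],[0.9,0,0,0,5]],
  ],
)

```text
time: 4.95
eef_pos: [0.4928, 0.2904, 0.0027]
orientation: [0.001, 0.706, 0.708, -0.0]
ft_force: [-0.5, -1.1, -0.0]
grip_width: 0.587
```

```bash
python3 - <<'E'
from h import *
im=get_image("side"); u,v=proj("side",[[.49,.3,.05]])[0].astype(int)
cv2.imwrite("pics/s4.png",cv2.resize(im[v-60:v+60,u-90:u+90],None,fx=4,fy=4,interpolation=cv2.INTER_CUBIC))
E
```

```text
(no output)
```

View pics/s4.png

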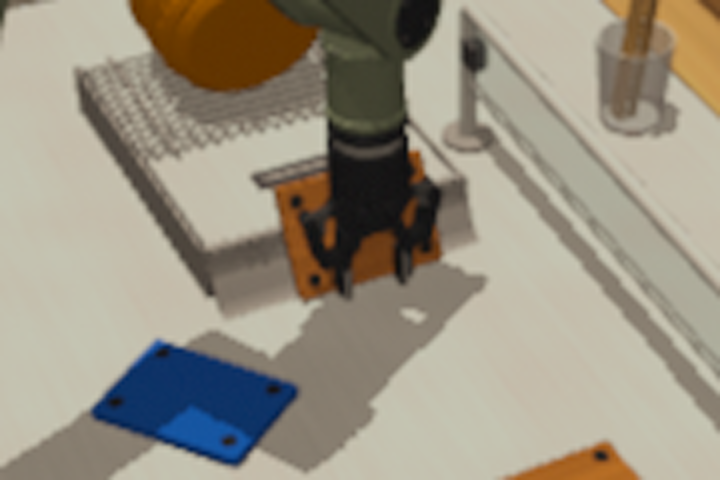

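move_arm(
  increments=[
    [[0.2,0,0,0,5],[0.2,0,0,0,5],[-2,0,0,0,5],[-3,0,-4,0,5],[-3,0,-9,0,5],[-2,0,-14,0,5],[2,0,-14,0,5],[6,0,-14,0,5],[9.5,0,-14,0,5],[9.8,0,-14,0,5],[9.8,0,-11,0,5],[9.8,0,-8.5,0,5]],
  ],
)

```text
time: 6.2
eef_pos: [0.4925, 0.3886, 0.0871]
orientation: [0.001, 0.706, 0.708, 0.0]
ft_force: [-1.4, -0.3, -0.2]
grip_width: 0.581
```

```bash
python3 - <<'E'
from h import *
im=get_image("side"); u,v=proj("side",[[.49,.3,.05]])[0].astype(int)
cv2.imwrite("pics/s5.png",cv2.resize(im[v-60:v+60,u-90:u+90],None,fx=4,fy=4,interpolation=cv2.INTER_CUBIC))
E
```

```text
(no output)
```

View pics/s5.png

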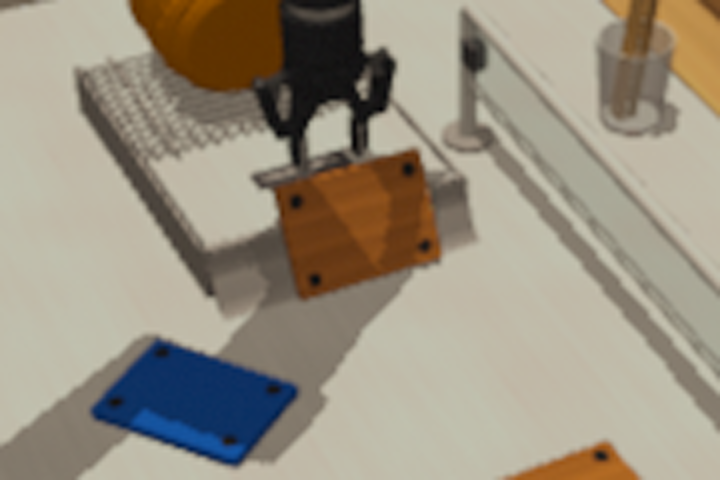

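The crop shows board A standing against the skirt, with the fingertips behind its top edge at (300,165) and (360,150). Now I pull it over.

move_arm(
  increments=[
    [[0,0,0.7,0,5],[-1.5,0,0.7,0,5],[-2.5,0,0.7,0,5],[-3.5,0,0.7,0,5],[-4.5,0,0.7,0,5],[-5.5,0,0.7,0,5],[-6.5,0,0.7,0,5],[-7.5,0,0.7,0,5],[-8.5,0,0.7,0,5],[-9.5,0,0.7,0,5],[-10.5,0,0.7,0,5],[-11,0,0.5,0,5]],
  ],
)

```text
time: 7.45
eef_pos: [0.49, 0.2753, 0.0778]
orientation: [0.0, 0.707, 0.708, -0.005]
ft_force: [-0.3, 0.0, 0.5]
grip_width: 0.586
```

move_arm(
  increments=[
    [[0,0,-3,0,5],[0,-5,-7,8,5],[0,-10,-7,17,5],[0,-15,-7,26,5],[0,-19,-7,34,5],[0,-19,-7,43,5],[0,-19,-7,51,5],[0,-19,-7,60,5],[0,-19,-7,68,5],[0,-19,-7,77,5],[0,-19,-7,85,5],[0,-19,-7,90,5]],
  ],
)

```text
time: 8.65
eef_pos: [0.3004, 0.2756, 0.1492]
orientation: [0.004, 1.0, -0.002, -0.003]
ft_force: [0.1, -0.2, 0.2]
grip_width: 0.585
```

```bash
python3 - <<'E'
from h import *
im=get_image("top"); print(boards(im)); s=sense(); print(s["eef_pos"],s["orientation"],s["qpos"])
cv2.imwrite("pics/t6.png",cv2.resize(im[110:252,55:390],None,fx=2.38,fy=2.38,interpolation=cv2.INTER_CUBIC))
E
```

```text
[(499, 239, 147, 108, 1.7), (516, -58, 148, 107, 2.6), (518, -275, 148, 108, -7.8)]
[0.30042501 0.27557672 0.14920758] [ 0.00358631  0.99998678 -0.00222849 -0.0029336 ] [ 7.15280896e-01  1.39878741e-01  2.03873549e+00 -1.87198381e-03
  9.72115968e-01  2.29159628e+00]
```

View pics/t6.png

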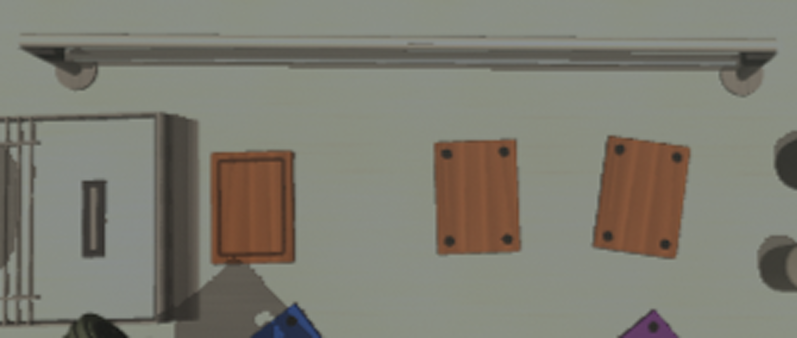

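The crop shows board A food side up (groove visible) at (252,207), which is world (0.499,0.239). The other two haven't moved. I set the fingers behind A and slide it under the glass.

move_arm(
  increments=[
    [[4,3.6,0,0,5],[9.5,3.6,2,0,5],[9.5,3.6,6,0,5],[9.5,3.6,10,0,5],[9.5,3.6,12.5,0,5],[9.5,3.6,14,0,5],[9.5,3.6,14.5,0,5],[9.5,3.6,14.5,0,5]],
  ],
)

```text
time: 9.5
eef_pos: [0.3944, 0.2381, 0.0037]
orientation: [0.004, 1.0, -0.002, -0.003]
ft_force: [0.0, 0.3, 1.3]
grip_width: 0.584
```

move_arm(
  increments=[
    [[1.5,0,0.1,0,5],[3,0,0.1,0,5],[5,0,0.1,0,5],[7,0,0.1,0,5],[9,0,0.1,0,5],[11,0,0.1,0,5],[13,0,0.1,0,5],[15,0,0.1,0,5],[17,0,0.1,0,5],[18.5,0,0.1,0,5],[19.5,0,0.1,0,5],[20,0,0.1,0,5]],
  ],
)

```text
time: 10.7
eef_pos: [0.5961, 0.2372, 0.0019]
orientation: [0.003, 1.0, -0.002, -0.003]
ft_force: [-2.0, 0.2, 1.1]
grip_width: 0.584
```

```bash
python3 - <<'E'
from h import *
im=get_image("side"); print(boards(get_image("top"))); u,v=proj("side",[[.63,.24,.05]])[0].astype(int)
cv2.imwrite("pics/s7.png",cv2.resize(im[v-70:v+50,u-90:u+90],None,fx=4,fy=4,interpolation=cv2.INTER_CUBIC))
E
```

```text
[(660, 223, 100, 81, 0.3), (516, -58, 148, 107, 2.6), (589, -339, 148, 108, -7.9)]
```

View pics/s7.png

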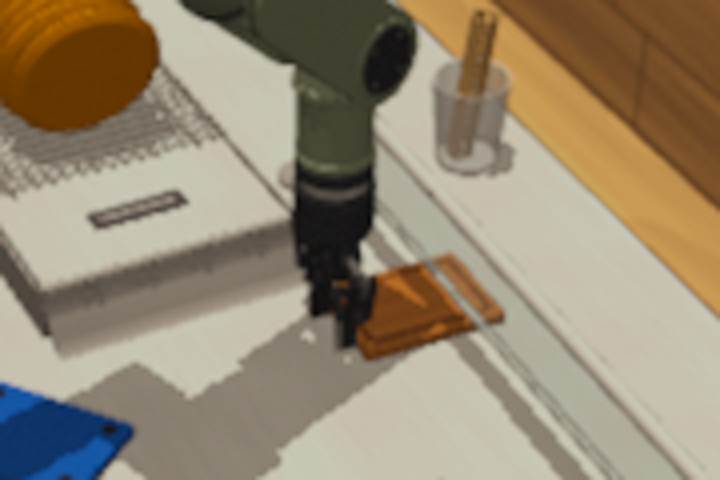

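Board C has been knocked to (0.589,-0.339). Board A goes 1.5 cm further, then I move on to board B.

move_arm(
  increments=[
    [[0.8,0,0,0,5],[1.5,0,0,0,5],[1.5,0,0,0,5],[-1,0,0,0,5],[-4,0,-4,0,5],[-6,0,-9,0,5],[-8,4,-10,-8,5],[-8,9,-10,-17,5],[-8,14,-10,-25,5],[-8,19,-10,-34,5],[-8,24,-10,-42,5],[-8,29,-10,-51,5]],
  ],
)

```text
time: 12.0
eef_pos: [0.515, -0.0302, 0.1043]
orientation: [0.002, 0.917, 0.399, -0.003]
ft_force: [0.5, 0.8, -0.4]
grip_width: 0.588
```

```bash
python3 - <<'E'
from h import *
s=sense(); R=cv2.Rodrigues
from scipy.spatial.transform import Rotation as Ro
q=s["orientation"]; M=Ro.from_quat([q[1],q[2],q[3],q[0]]).as_matrix()
print(s["eef_pos"],"phi",np.degrees(np.arctan2(M[1,1],M[0,1])),"to target",(M.T@(np.array([.514,-.15,.1])-s["eef_pos"])*100).round(1)); print(boards(get_image("top")))
E
```

```text
[ 0.51500967 -0.03015092  0.10434684] phi -42.93554677426985 to target [-8.8  8.1  0.5]
[(667, 237, 109, 87, -89.7), (517, -96, 145, 31, 0.3), (589, -339, 148, 108, -8.0)]
```

move_arm(
  increments=[
    [[-4,4,0,-8,5],[-8.8,8.1,0,-17,5],[-8.8,8.1,0,-25,5],[-8.8,8.1,0,-34,5],[-8.8,8.1,0,-43,5],[-8.8,8.1,3,-43,5],[-8.8,8.1,6.5,-43,5],[-8.8,8.1,9,-43,5],[-8.8,8.1,10,-43,5],[-8.8,8.1,10,-43,5]],
  ],
)

```text
time: 13.05
eef_pos: [0.5137, -0.1562, 0.0048]
orientation: [0.001, 0.706, 0.709, -0.006]
ft_force: [0.6, -0.9, 0.3]
grip_width: 0.589
```

```bash
python3 - <<'E'
from h import *
print(boards(get_image("top")))
E
```

```text
[(667, 237, 109, 87, -89.7), (515, -55, 149, 101, 0.7), (589, -339, 148, 109, -8.0)]
```

move_arm(
  increments=[
    [[2,0,0.2,0,5],[4,0,0.2,0,5],[7,0,0.2,0,5],[10,0,0.2,0,5],[13,0,0.2,0,5],[16,0,0.2,0,5],[19,0,0.2,0,5],[22,0,0.2,0,5],[25,0,0.2,0,5],[28,0,0.2,0,5],[31,0,0.2,0,5],[33,0,0.2,0,5]],
  ],
)

```text
time: 14.3
eef_pos: [0.5147, 0.1757, 0.0022]
orientation: [0.004, 0.705, 0.709, -0.004]
ft_force: [-0.4, -1.4, 0.4]
grip_width: 0.588
```

```bash
python3 - <<'E'
from h import *
print(boards(get_image("top")),sense()["eef_pos"])
E
```

```text
[(667, 237, 109, 87, -89.7), (589, -339, 148, 108, -8.0)] [0.51509857 0.17784972 0.00223068]
```

move_arm(
  increments=[
    [[1.2,0,0,0,5],[2.4,0,0,0,5],[3.4,0,0,0,5],[4.4,0,0,0,5],[5.4,0,0,0,5],[6.4,0,0,0,5],[7.4,0,0,0,5],[8.4,0,0,0,5],[9.4,0,0,0,5],[10.4,0,0,0,5],[11.2,0,0,0,5],[11.5,0,0,0,5]],
  ],
)

```text
time: 15.55
eef_pos: [0.5145, 0.2938, 0.0013]
orientation: [0.003, 0.705, 0.71, -0.003]
ft_force: [0.2, -2.6, 0.8]
grip_width: 0.583
```

move_arm(
  increments=[
    [[0,0,0,0,5],[-2,0,0,0,5],[-3,0,-4,0,5],[-3,0,-8,0,5],[-3,0,-12,0,5],[-3,0,-15,0,5]],
  ],
)

```text
time: 16.15
eef_pos: [0.5151, 0.2652, 0.1544]
orientation: [0.004, 0.705, 0.709, -0.001]
ft_force: [0.4, -0.5, -0.7]
grip_width: 0.588
```

```bash
python3 - <<'E'
from h import *
s=sense(); print(s["eef_pos"],s["qpos"][[0,5]])
im=get_image("side"); u,v=proj("side",[[.49,.3,.05]])[0].astype(int)
cv2.imwrite("pics/s8.png",cv2.resize(im[v-60:v+60,u-90:u+90],None,fx=4,fy=4,interpolation=cv2.INTER_CUBIC))
E
```

```text
[0.51514701 0.26521019 0.1544086 ] [0.45978496 0.45787474]
```

View pics/s8.png

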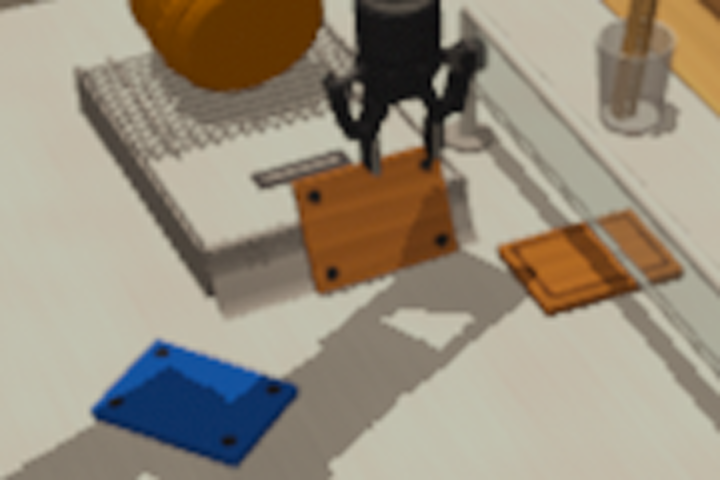

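The crop shows board B standing on the skirt at (375,215) and A half out under the glass with its groove up. Now I straddle B's top with the jaws along y.

move_arm(
  increments=[
    [[2,0,0,-8.5,8.5],[4,0,0,-17,8.5],[6,0,0,-25.5,8.5],[8.4,0,0,-34,8.5],[8.4,0,0,-42.5,8.5],[8.4,0,0,-51,8.5],[8.4,0,0,-59.5,8.5],[8.4,0,0,-68,8.5],[8.4,0,0,-76.5,8.5],[8.4,0,0,-85,8.5],[8.4,0,0,-90,8.5],[8.4,0,0,-90,8.5]],
  ],
)

```text
time: 17.4
eef_pos: [0.517, 0.3503, 0.1587]
orientation: [0.006, -0.003, 1.0, -0.001]
ft_force: [-0.3, 0.1, 0.3]
grip_width: 0.995
```

move_arm(
  increments=[
    [[0,0,3,0,8.5],[0,0,5.5,0,8.5],[0,0,7,0,8.5],[0,0,7.7,0,8.5],[0,0,7.7,0,6],[0,0,7.7,0,4.5],[0,0,7.7,0,4.5],[0,0,7.7,0,4.5]],
  ],
)

```text
time: 18.2
eef_pos: [0.5183, 0.3505, 0.0827]
orientation: [0.007, -0.002, 1.0, -0.001]
ft_force: [1.2, 0.5, 0.5]
grip_width: 0.526
```

move_arm(
  increments=[
    [[0,-0.8,0.4,0,4.5],[0,-1.6,0.5,0,4.3],[0,-2.4,0.5,0,4],[0,-3.2,0.5,0,3.6],[0,-3.8,0.5,0,3.2],[0,-4.2,0.5,0,3],[0,-4.4,0.5,0,2.8],[0,-4.4,0.5,0,2.6]],
  ],
)

```text
time: 19.0
eef_pos: [0.5187, 0.3063, 0.0779]
orientation: [0.007, -0.002, 1.0, -0.001]
ft_force: [-0.3, 0.3, -0.6]
grip_width: 0.308
```

move_arm(
  increments=[
    [[0,0,0,0,2],[0,0,0,0,1.2],[0,0,0,0,0.6],[0,0,0,0,0.6],[0,0,0,0,0.6],[0,0,0,0,0.6]],
  ],
  squeeze=40,
)

```text
time: 19.6
eef_pos: [0.5186, 0.3064, 0.0778]
orientation: [0.007, -0.002, 1.0, -0.001]
ft_force: [0.2, 1.2, -1.1]
grip_width: 0.155
```

```bash
python3 - <<'E'
from h import *
s=sense(); print(s["eef_pos"],s["qpos"][[0,5]],s["ft_force"],s["torque"])
im=get_image("side"); u,v=proj("side",[[.49,.3,.05]])[0].astype(int)
cv2.imwrite("pics/s9.png",cv2.resize(im[v-60:v+60,u-90:u+90],None,fx=4,fy=4,interpolation=cv2.INTER_CUBIC))
E
```

```text
[0.51864909 0.30637901 0.07779839] [ 0.51847915 -1.0513944 ] [ 0.21570884  1.16376072 -1.10724692] [ 0.0952459  -0.03832256 -0.02285683]
```

View pics/s9.png

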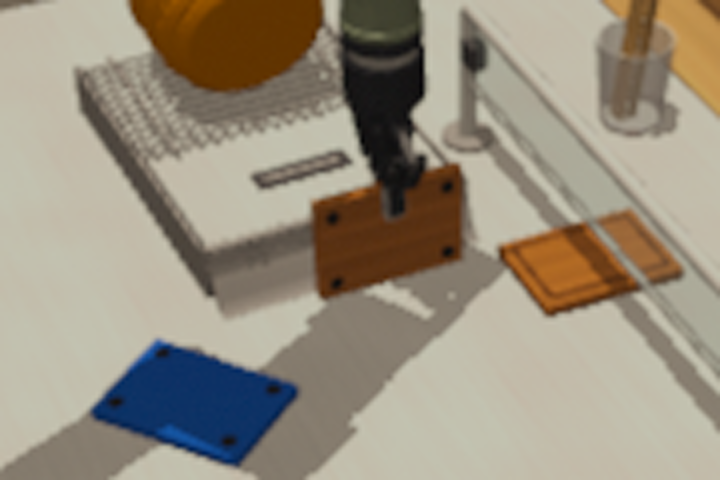

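The crop shows board B pinched upright at (390,235), opening 13 mm. I carry it 17 cm towards -y, just above the counter.

move_arm(
  increments=[
    [[0,0,-0.8,0,0.6],[0,-1,-1.2,0,0.6],[0,-3,-1.2,0,0.6],[0,-5,-1.2,0,0.6],[0,-7,-1.2,0,0.6],[0,-9,-1.2,0,0.6],[0,-11,-1.2,0,0.6],[0,-13,-1.2,0,0.6],[0,-15,-1.2,0,0.6],[0,-16.5,-1.2,0,0.6],[0,-17.5,-1.2,0,0.6],[0,-17.5,-1.2,0,0.6]],
  ],
  squeeze=60,
)

```text
time: 20.85
eef_pos: [0.5193, 0.1302, 0.0902]
orientation: [0.007, -0.002, 1.0, -0.001]
ft_force: [-0.1, 0.2, -1.3]
grip_width: 0.157
```

move_arm(
  increments=[
    [[0,0,0.4,0,0.6],[0,0,0.8,0,0.6],[0,0,1,0,0.6],[0,0,1,0,0.6]],
  ],
)

```text
time: 21.25
eef_pos: [0.519, 0.1307, 0.0796]
orientation: [0.006, -0.002, 1.0, -0.001]
ft_force: [0.1, -0.6, -1.2]
grip_width: 0.155
```

```bash
python3 - <<'E'
from h import *
s=sense(); print(s["eef_pos"],s["ft_force"],s["grip_width"])
im=get_image("side"); u,v=proj("side",[[.52,.13,.05]])[0].astype(int)
cv2.imwrite("pics/s10.png",cv2.resize(im[v-60:v+60,u-90:u+90],None,fx=4,fy=4,interpolation=cv2.INTER_CUBIC))
E
```

```text
[0.51903328 0.13065687 0.0795779 ] [ 0.14490852 -0.60913666 -1.1929945 ] 0.1547704232706775
```

View pics/s10.png

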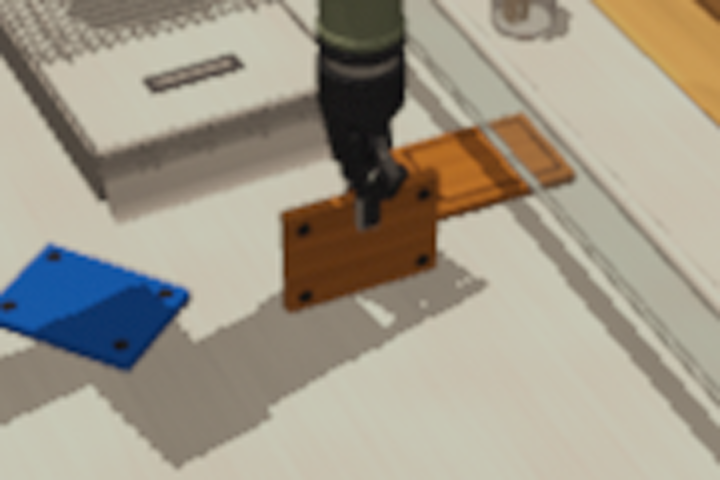

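The crop shows board B upright at (360,240), dots towards -y and clear of A. I set it down, open, tilt it towards -y and lift away.

move_arm(
  increments=[
    [[0,0,0.2,0,0.6],[0,0,0.2,0,2],[0,0,0.2,0,3],[0,0,0.2,0,3],[0,-0.8,0.2,0,3],[0,-1.6,0.2,0,3],[0,-2.4,0.2,0,3],[0,-3.2,0.2,0,3],[0,-3.8,0.2,0,3],[0,-4.2,-1.5,0,3],[0,-4.2,-4,0,3],[0,-4.2,-8,0,3]],
  ],
)

```text
time: 22.5
eef_pos: [0.5168, 0.0879, 0.1588]
orientation: [0.004, -0.002, 1.0, -0.001]
ft_force: [0.4, 0.6, -0.1]
grip_width: 0.351
```

move_arm(
  increments=[
    [[0,0,0,0,5],[4,0,0,0,5],[8,0,0,0,5],[13,0,0,0,5],[17,0,0,0,5],[17,0,0,0,5]],
  ],
)

```text
time: 23.1
eef_pos: [0.3406, 0.0864, 0.1564]
orientation: [0.001, -0.002, 1.0, -0.002]
ft_force: [0.5, -0.1, -1.0]
grip_width: 0.588
```

```bash
python3 - <<'E'
from h import *
s=sense(); print(s["eef_pos"],s["ft_force"],s["grip_width"],s["orientation"].round(3))
im=get_image("top"); print(boards(im))
cv2.imwrite("pics/t11.png",cv2.resize(im[110:252,55:390],None,fx=2.38,fy=2.38,interpolation=cv2.INTER_CUBIC))
E
```

```text
[0.34056032 0.08638051 0.15635932] [ 0.47004729 -0.1223339  -1.02744371] 0.5878550250464616 [ 0.001 -0.002  1.    -0.002]
[(667, 237, 109, 87, -89.7), (516, 65, 146, 108, 0.5), (589, -339, 148, 108, -8.0)]
```

move_arm(
  increments=[
    [[-4,-2.1,0,0,5],[-7,-2.1,3,0,5],[-7,-2.1,7,0,5],[-7,-2.1,11,0,5],[-7,-2.1,13.5,0,5],[-7,-2.1,14.8,0,5],[-7,-2.1,15.3,0,5],[-7,-2.1,15.3,0,5]],
  ],
)

```text
time: 23.95
eef_pos: [0.4161, 0.0657, 0.004]
orientation: [0.003, -0.002, 1.0, -0.001]
ft_force: [0.3, 0.2, 0.4]
grip_width: 0.585
```

move_arm(
  increments=[
    [[-1.5,0,0,0,5],[-3,0,0.1,0,5],[-5,0,0.1,0,5],[-7,0,0.1,0,5],[-9,0,0.1,0,5],[-11,0,0.1,0,5],[-13,0,0.1,0,5],[-15,0,0.1,0,5],[-17,0,0.1,0,5],[-18.5,0,0.1,0,5],[-19.5,0,0.1,0,5],[-20,0,0.1,0,5]],
  ],
)

```text
time: 25.15
eef_pos: [0.6174, 0.0663, 0.0049]
orientation: [0.004, -0.002, 1.0, -0.001]
ft_force: [-0.5, -1.1, 0.8]
grip_width: 0.585
```

move_arm(
  increments=[
    [[1.5,0,0,0,5],[4,0,-3,0,5],[6,0,-7,0,5],[6,-3,-11,8.5,5],[6,-7,-12,17,5],[6,-11,-12,25.5,5],[6,-15,-12,34,5],[6,-19,-12,42.5,5],[6,-23,-12,51,5],[6,-27,-12,59.5,5],[6,-31,-12,68,5],[6,-35,-12,76.5,5]],
  ],
)

```text
time: 26.35
eef_pos: [0.5571, -0.2851, 0.1257]
orientation: [0.004, 0.62, 0.784, 0.001]
ft_force: [0.5, -0.6, 0.3]
grip_width: 0.586
```

```bash
cat >> h.py <<'E'
from scipy.spatial.transform import Rotation as Ro
def to(x,y,z):
    s=sense(); q=s["orientation"]; M=Ro.from_quat([q[1],q[2],q[3],q[0]]).as_matrix()
    print("at",s["eef_pos"].round(4),"phi",np.degrees(np.arctan2(M[1,1],M[0,1])).round(1),"delta cm",(M.T@(np.array([x,y,z])-s["eef_pos"])*100).round(1),"F",s["ft_force"].round(1))
E
python3 - <<'E'
from h import *
to(.589,-.339,.05)
im=get_image("top"); print(boards(im))
cv2.imwrite("pics/t11.png",cv2.resize(im[110:252,110:445],None,fx=2.38,fy=2.38,interpolation=cv2.INTER_CUBIC))
for n,p in (("shaker",(627,273,.11)),("sauce",(628,346,.19))): print(n,world("top",(p[0]*.64,p[1]*.64),p[2]))
E
```

```text
at [ 0.5571 -0.2851  0.1257] phi 13.3 delta cm [-6.   1.8  7.6] F [ 0.5 -0.6  0.3]
[(667, 237, 109, 87, -89.7), (671, 66, 106, 81, -89.7)]
shaker [ 0.56072409 -0.4827193   0.11      ]
sauce [ 0.42338068 -0.45430957  0.19      ]
```

View pics/t11.png

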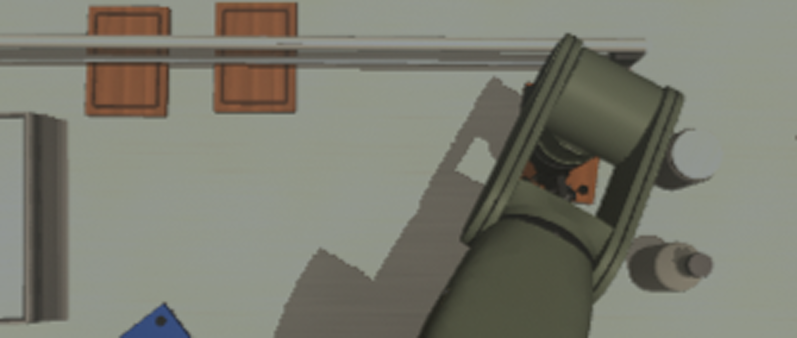

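The crop shows A at (127,62) and B at (255,58), both grooved side up and half under the glass. C is under the arm and too close to the glass to be pushed directly, so I'll drag it out by pressing lightly from above.

move_arm(
  increments=[
    [[-3,1,3,6,5],[-5.3,0.4,7,13,5],[-5.3,0.4,9.5,13,5],[-5.3,0.4,10.3,13,5],[-5.3,0.4,10.8,13,5],[-5.3,0.4,11.1,13,5]],
  ],
)

```text
time: 27.0
eef_pos: [0.5751, -0.3429, 0.0164]
orientation: [0.007, 0.707, 0.707, 0.001]
ft_force: [0.8, -0.1, 0.4]
grip_width: 0.589
```

move_arm(
  increments=[
    [[0,0,0.2,0,5],[0,0,0.4,0,5],[0,0,0.4,0,5]],
  ],
)

```text
time: 27.3
eef_pos: [0.5755, -0.3428, 0.0132]
orientation: [0.008, 0.707, 0.707, 0.001]
ft_force: [-0.5, 0.3, 0.6]
grip_width: 0.586
```

move_arm(
  increments=[
    [[0,0,0.2,0,5],[0,0,0.4,0,5],[0,0,0.4,0,5]],
  ],
)

```text
time: 27.6
eef_pos: [0.576, -0.3429, 0.0113]
orientation: [0.008, 0.707, 0.707, 0.001]
ft_force: [-1.7, 2.0, 10.1]
grip_width: 0.587
```

move_arm(
  increments=[
    [[0,0,0.25,0,5],[0.4,-0.6,0.25,0,5],[1,-1.5,0.25,0,5],[2,-2.5,0.25,0,5],[3,-3.5,0.25,0,5],[4,-4.5,0.25,-1.5,5],[5,-5.5,0.25,-3,5],[6,-6.5,0.25,-4.5,5],[7,-7.5,0.25,-6,5],[8,-8.5,0.25,-7,5],[9,-9,0.25,-8,5],[9,-9,0.25,-8,5]],
  ],
)

```text
time: 28.8
eef_pos: [0.491, -0.2557, 0.0115]
orientation: [0.016, 0.655, 0.755, 0.002]
ft_force: [2.7, -0.9, 20.6]
grip_width: 0.587
```

move_arm(
  increments=[
    [[0,0,-2,0,5],[0,0,-6,0,5],[4,-4,-10,0,5],[8,-8,-10,0,5],[12,-11,-10,0,5]],
  ],
)

```text
time: 29.3
eef_pos: [0.3791, -0.1659, 0.1072]
orientation: [0.018, 0.656, 0.755, 0.002]
ft_force: [0.2, 0.5, 0.1]
grip_width: 0.586
```

```bash
python3 - <<'E'
from h import *
to(.5,-.34,.1)
im=get_image("top"); print(boards(im)); cv2.imwrite("pics/t12.png",cv2.resize(im[110:252,110:445],None,fx=2.38,fy=2.38,interpolation=cv2.INTER_CUBIC))
E
```

```text
at [ 0.3791 -0.1659  0.1072] phi 8.1 delta cm [-18.9   9.5   1.4] F [0.2 0.5 0.1]
[(667, 237, 109, 87, -89.7), (671, 66, 106, 81, -89.7), (510, -282, 148, 108, -30.4)]
```

move_arm(
  increments=[
    [[-4,4,0,0,5],[-8,8,3,0,5],[-13.3,11.3,7,0,5],[-13.3,11.3,8.6,0,5],[-13.3,11.3,9.2,0,5],[-13.3,11.3,9.4,0,5]],
  ],
)

```text
time: 29.95
eef_pos: [0.4996, -0.2759, 0.0122]
orientation: [0.007, 0.656, 0.755, 0.0]
ft_force: [-0.2, 0.4, 0.8]
grip_width: 0.588
```

```bash
python3 - <<'E'
from h import *
to(.51,-.282,.010)
E
```

```text
at [ 0.4996 -0.2759  0.0122] phi 8.1 delta cm [-0.7  0.9  0.2] F [-0.2  0.4  0.8]
```

move_arm(
  increments=[
    [[-0.7,0.9,-0.3,0,5],[-0.7,0.9,0,0,5],[-0.7,0.9,0.3,0,5],[-0.7,0.9,0.4,0,5],[-0.7,0.9,0.4,-5,5],[-0.7,0.9,0.4,-10,5],[-0.7,0.9,0.4,-15,5],[-0.7,0.9,0.4,-20,5],[-0.7,0.9,0.4,-25,5],[-0.7,0.9,0.4,-31,5],[-0.7,0.9,0.4,-31,5],[-0.7,0.9,-2,-31,5]],
  ],
)

```text
time: 31.15
eef_pos: [0.5074, -0.2799, 0.0316]
orientation: [0.005, 0.43, 0.903, -0.002]
ft_force: [-0.7, -0.5, 0.1]
grip_width: 0.587
```

move_arm(
  increments=[
    [[0,0,-6,5,5],[0,-4,-9,14,5],[0,-8,-9,22,5],[0,-12,-9,31,5],[0,-16,-9,39,5]],
  ],
)

```text
time: 31.65
eef_pos: [0.3812, -0.3804, 0.1228]
orientation: [0.006, 0.708, 0.706, 0.0]
ft_force: [0.8, 0.7, 1.1]
grip_width: 0.588
```

```bash
python3 - <<'E'
from h import *
to(.51,-.375,.1)
im=get_image("top"); print(boards(im))
E
```

```text
at [ 0.3812 -0.3804  0.1228] phi -0.2 delta cm [ 0.6 12.9  2.4] F [0.8 0.7 1.1]
[(667, 237, 109, 87, -89.7), (671, 66, 106, 81, -89.7), (510, -282, 148, 109, -30.4)]
```

move_arm(
  increments=[
    [[1.5,4,0,0,5],[1.5,9,0,0,5],[-0.4,12.9,2,0,5],[-0.4,12.9,6,0,5],[-0.4,12.9,9,0,5],[-0.4,12.9,11,0,5],[-0.4,12.9,11.9,0,5],[-0.4,12.9,11.9,0,5]],
  ],
)

```text
time: 32.5
eef_pos: [0.5059, -0.3891, 0.0035]
orientation: [0.004, 0.71, 0.704, -0.002]
ft_force: [-0.6, -0.7, 0.4]
grip_width: 0.589
```

```bash
python3 - <<'E'
from h import *
to(.51,-.2,.004)
im=get_image("side"); u,v=proj("side",[[.51,-.35,.02]])[0].astype(int)
cv2.imwrite("pics/s13.png",cv2.resize(im[v-70:v+50,u-90:u+90],None,fx=4,fy=4,interpolation=cv2.INTER_CUBIC))
E
```

```text
at [ 0.5059 -0.3891  0.0035] phi -0.5 delta cm [18.9  0.2 -0.2] F [-0.6 -0.7  0.4]
```

View pics/s13.png

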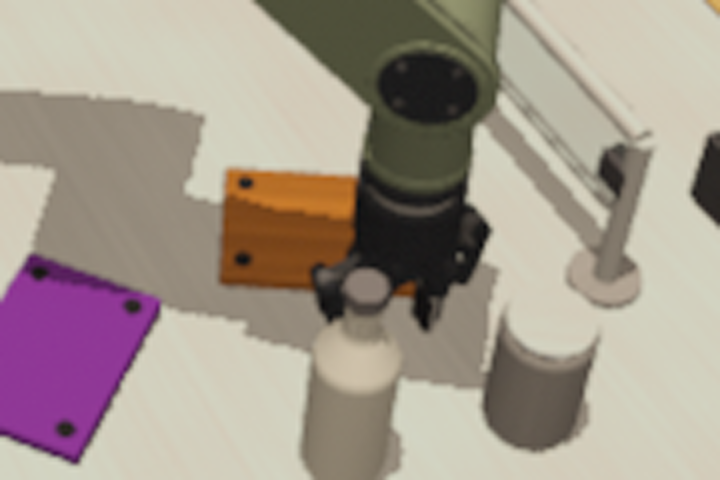

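The crop shows the fingers at (430,310) and (330,290) behind C's near corner, clear of the bottle and shaker. I push towards +y to square C up.

move_arm(
  increments=[
    [[1,0,0,0,5],[2,0,0,0,5],[3,0,0,0,5],[4,0,0,0,5],[5,0,0,0,5],[6,0,0,0,5],[7,0,0,0,5],[8,0,0,0,5],[9,0,0,0,5],[10,0,0,0,5],[11,0,0,0,5],[12,0,0,0,5]],
  ],
)

```text
time: 33.75
eef_pos: [0.5078, -0.269, 0.0035]
orientation: [0.006, 0.711, 0.704, -0.002]
ft_force: [-0.6, -1.9, 1.0]
grip_width: 0.584
```

```bash
python3 - <<'E'
from h import *
to(.51,.1,.004)
im=get_image("top"); print(boards(im))
E
```

```text
at [ 0.5078 -0.269   0.0035] phi -0.6 delta cm [36.9 -0.1 -0.4] F [-0.6 -1.9  1. ]
[(667, 237, 109, 87, -89.7), (671, 66, 106, 81, -89.7), (492, -198, 147, 94, -1.2)]
```

move_arm(
  increments=[
    [[2,0,0,0,5],[5,0,0,0,5],[8.5,0,0,0,5],[12,0,0,0,5],[15.5,0,0,0,5],[19,0,0,0,5],[22.5,0,0,0,5],[26,0,0,0,5],[29.5,0,0,0,5],[33,0,0,0,5],[35.5,0,0,0,5],[37,0,0,0,5]],
  ],
)

```text
time: 35.0
eef_pos: [0.5103, 0.1043, -0.0001]
orientation: [0.005, 0.71, 0.705, -0.002]
ft_force: [-0.7, -1.1, 1.1]
grip_width: 0.585
```

```bash
python3 - <<'E'
from h import *
to(.51,.293,.003)
print(boards(get_image("top")))
E
```

```text
at [ 5.103e-01  1.043e-01 -1.000e-04] phi -0.4 delta cm [18.9 -0.2 -0.5] F [-0.7 -1.1  1.1]
[(667, 237, 109, 87, -89.7), (671, 66, 106, 81, -89.7)]
```

move_arm(
  increments=[
    [[1.5,0,-0.3,0,5],[3.5,0,-0.3,0,5],[5.5,0,-0.3,0,5],[7,0,-0.3,0,5],[8,0,-0.3,0,5],[9,0,-0.3,0,5],[10,0,-0.3,0,5],[11,0,-0.3,0,5],[12,0,-0.3,0,5],[13,0,-0.3,0,5],[14,0,-0.3,0,5],[15,0,-0.3,0,5]],
  ],
)

```text
time: 36.25
eef_pos: [0.5118, 0.2565, 0.0017]
orientation: [0.004, 0.71, 0.705, -0.001]
ft_force: [-0.2, -0.4, -0.4]
grip_width: 0.589
```

move_arm(
  increments=[
    [[1,0,0,0,5],[2,0,0,0,5],[3,0,0,0,5],[3.6,0,0,0,5],[3.9,0,0,0,5],[3.9,0,0,0,5],[2,0,0,0,5],[1,0,-4,0,5],[1,0,-8,0,5],[1,0,-12,0,5],[1,0,-15.5,0,5]],
  ],
)

```text
time: 37.35
eef_pos: [0.5113, 0.2667, 0.1586]
orientation: [0.004, 0.71, 0.704, -0.0]
ft_force: [1.2, 0.5, -0.2]
grip_width: 0.579
```

```bash
python3 - <<'E'
from h import *
to(.50,.35,.158)
im=get_image("side"); u,v=proj("side",[[.49,.3,.05]])[0].astype(int)
cv2.imwrite("pics/s14.png",cv2.resize(im[v-60:v+60,u-90:u+90],None,fx=4,fy=4,interpolation=cv2.INTER_CUBIC))
E
```

```text
at [0.5113 0.2667 0.1586] phi -0.5 delta cm [ 8.3 -1.2  0. ] F [ 1.2  0.5 -0.2]
```

View pics/s14.png

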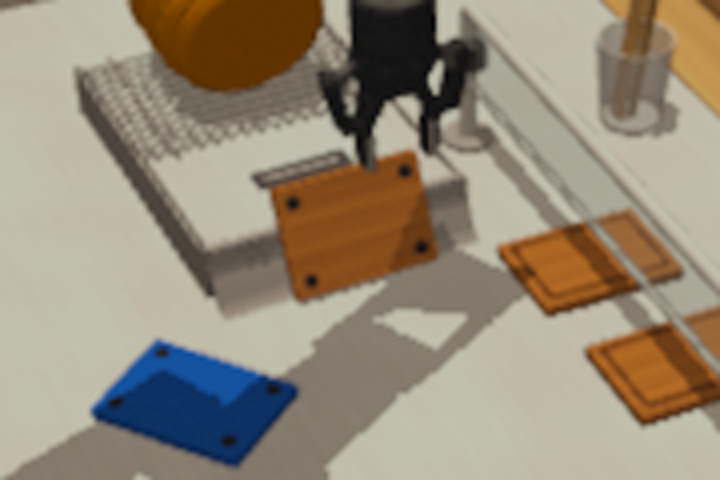

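C stands on the skirt at (355,225). I repeat the straddle, upright and pinch sequence.

move_arm(
  increments=[
    [[2,-0.5,0,-8.5,8.5],[4,-1,0,-17,8.5],[6,-1.8,0,-25.5,8.5],[8.4,-1.8,0,-34,8.5],[8.4,-1.8,0,-42.5,8.5],[8.4,-1.8,0,-51,8.5],[8.4,-1.8,0,-59.5,8.5],[8.4,-1.8,0,-68,8.5],[8.4,-1.8,0,-76.5,8.5],[8.4,-1.8,0,-85,8.5],[8.4,-1.8,0,-89.5,8.5],[8.4,-1.8,0,-89.5,8.5]],
  ],
)

```text
time: 38.6
eef_pos: [0.497, 0.3515, 0.1638]
orientation: [0.008, 0.009, 1.0, -0.001]
ft_force: [0.3, 0.5, 0.5]
grip_width: 0.996
```

move_arm(
  increments=[
    [[0,0,3,0,8.5],[0,0,5.5,0,8.5],[0,0,7,0,8.5],[0,0,7.7,0,8.5],[0,0,7.7,0,6],[0,0,7.7,0,4.5],[0,0,7.7,0,4.5],[0,0,7.7,0,4.5]],
  ],
)

```text
time: 39.4
eef_pos: [0.4986, 0.3517, 0.0877]
orientation: [0.008, 0.009, 1.0, -0.0]
ft_force: [-0.1, -0.3, 0.3]
grip_width: 0.526
```

```bash
python3 - <<'E'
from h import *
to(.493,.3065,.078)
E
```

```text
at [0.4986 0.3517 0.0877] phi 88.9 delta cm [ 0.5 -4.5  1. ] F [-0.1 -0.3  0.3]
```

move_arm(
  increments=[
    [[0.2,-0.8,0.8,0,4.5],[0.3,-1.6,1,0,4.3],[0.5,-2.4,1,0,4],[0.5,-3.2,1,0,3.6],[0.5,-3.8,1,0,3.2],[0.5,-4.2,1,0,3],[0.5,-4.5,1,0,2.8],[0.5,-4.5,1,0,2.6]],
  ],
)

```text
time: 40.2
eef_pos: [0.493, 0.3065, 0.0778]
orientation: [0.008, 0.01, 1.0, -0.0]
ft_force: [-0.2, 0.2, 0.5]
grip_width: 0.306
```

move_arm(
  increments=[
    [[0,0,0,0,2],[0,0,0,0,1.2],[0,0,0,0,0.6],[0,0,0,0,0.6],[0,0,0,0,0.6],[0,0,0,0,0.6],[0,0,-0.8,0,0.6],[0,-1,-1.2,0,0.6],[0,-2,-1.2,0,0.6]],
  ],
  squeeze=60,
)

```text
time: 41.1
eef_pos: [0.4926, 0.286, 0.0903]
orientation: [0.009, 0.009, 1.0, -0.0]
ft_force: [0.9, -0.6, -0.9]
grip_width: 0.156
```

move_arm(
  increments=[
    [[0,-2,0,0,0.6],[0,-5,0,0,0.6],[0,-8,0,0,0.6],[0,-11,0,0,0.6],[0,-14,0,0,0.6],[0,-17,0,0,0.6],[0,-20,0,0,0.6],[0,-23,0,0,0.6],[0,-26,0,0,0.6],[0,-29,0,0,0.6],[0,-31.5,0,0,0.6],[0,-32.6,0,0,0.6]],
  ],
)

```text
time: 42.3
eef_pos: [0.4856, -0.0423, 0.0903]
orientation: [0.009, 0.011, 1.0, -0.0]
ft_force: [-0.3, -0.1, -3.0]
grip_width: 0.152
```

move_arm(
  increments=[
    [[0,0,0,0,0.6],[0,0,0.5,0,0.6],[0,0,1,0,0.6],[0,0,1.2,0,0.6],[0,0,1.2,0,0.6]],
  ],
)

```text
time: 42.8
eef_pos: [0.4857, -0.0414, 0.078]
orientation: [0.008, 0.01, 1.0, -0.0]
ft_force: [-0.3, -0.0, -1.5]
grip_width: 0.154
```

```bash
python3 - <<'E'
from h import *
to(.493,-.04,.078)
im=get_image("side"); u,v=proj("side",[[.5,-.04,.05]])[0].astype(int)
cv2.imwrite("pics/s15.png",cv2.resize(im[v-60:v+60,u-90:u+90],None,fx=4,fy=4,interpolation=cv2.INTER_CUBIC))
E
```

```text
at [ 0.4857 -0.0414  0.078 ] phi 88.9 delta cm [-0.7  0.2  0. ] F [-0.3 -0.  -1.5]
```

View pics/s15.png

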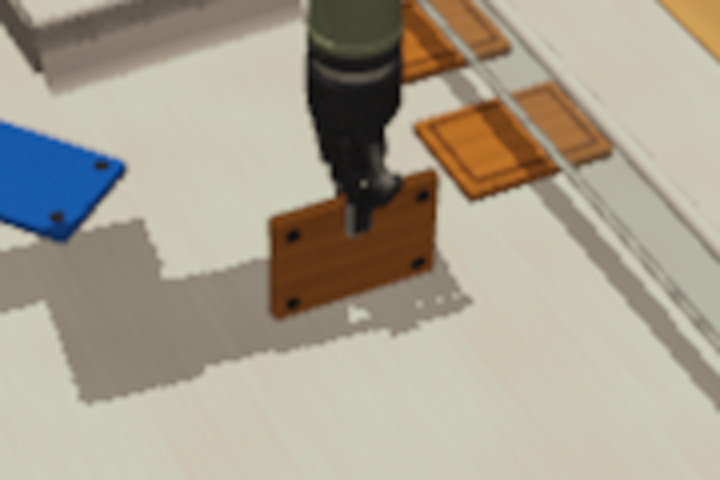

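The crop shows C upright at (355,245), dots towards -y, well clear of B at (515,140). I lay it over the same way.

move_arm(
  increments=[
    [[0,0,0.2,0,0.6],[0,0,0.2,0,2],[0,0,0.2,0,3],[0,0,0.2,0,3],[0,-0.8,0.2,0,3],[0,-1.6,0.2,0,3],[0,-2.4,0.2,0,3],[0,-3.2,0.2,0,3],[0,-3.8,0.2,0,3],[0,-4.2,-1.5,0,3],[0,-4.2,-4,0,3],[0,-4.2,-8,0,3]],
  ],
)

```text
time: 44.05
eef_pos: [0.482, -0.0838, 0.1571]
orientation: [0.006, 0.01, 1.0, 0.0]
ft_force: [1.5, -0.3, -0.8]
grip_width: 0.351
```

move_arm(
  increments=[
    [[0,0,0,0,5],[4,0,0,0,5],[8,0,0,0,5],[12,0,0,0,5],[14,0,0,0,5],[14,0,0,0,5]],
  ],
)

```text
time: 44.65
eef_pos: [0.3388, -0.0805, 0.1548]
orientation: [0.004, 0.011, 1.0, 0.001]
ft_force: [0.0, 0.0, -0.2]
grip_width: 0.585
```

```bash
python3 - <<'E'
from h import *
b=boards(get_image("top")); print(b); c=b[-1]
to(c[0]/1000-.075-.03,c[1]/1000,.004)
E
```

```text
[(667, 237, 109, 87, -89.7), (671, 66, 106, 81, -89.7), (486, -110, 148, 108, -1.1)]
at [ 0.3412 -0.0809  0.1554] phi 88.7 delta cm [-3.9 -2.8 15.2] F [-0.  -0.1 -0.9]
```

move_arm(
  increments=[
    [[-3.9,-2.9,3,0,5],[-3.9,-2.9,7,0,5],[-3.9,-2.9,11,0,5],[-3.9,-2.9,13.5,0,5],[-3.9,-2.9,14.8,0,5],[-3.9,-2.9,15.2,0,5],[-3.9,-2.9,15.2,0,5]],
  ],
)

```text
time: 45.4
eef_pos: [0.3823, -0.1109, 0.0032]
orientation: [0.006, 0.011, 1.0, 0.0]
ft_force: [0.7, -0.8, 0.4]
grip_width: 0.584
```

move_arm(
  increments=[
    [[-2,0,0,0,5],[-4,0,0.1,0,5],[-6.5,0,0.1,0,5],[-9,0,0.1,0,5],[-11.5,0,0.1,0,5],[-14,0,0.1,0,5],[-16.5,0,0.1,0,5],[-19,0,0.1,0,5],[-21,0,0.1,0,5],[-22,0,0.1,0,5],[-22.5,0,0.1,0,5]],
  ],
)

```text
time: 46.5
eef_pos: [0.6082, -0.1159, 0.0055]
orientation: [0.006, 0.011, 1.0, 0.0]
ft_force: [-0.7, -0.3, -0.1]
grip_width: 0.59
```

move_arm(
  increments=[
    [[-0.6,0,0,0,5],[-0.8,0,0,0,5],[1,0,0,0,5],[4,0,-3,0,5],[7,0,-7,0,5],[12,0,-12,0,5],[17,0,-15,0,5],[22,0,-15,0,5],[22,0,-15,0,5]],
  ],
)

```text
time: 47.4
eef_pos: [0.3826, -0.1107, 0.1537]
orientation: [0.006, 0.011, 1.0, 0.0]
ft_force: [1.1, 0.0, -0.5]
grip_width: 0.586
```

```bash
python3 - <<'E'
from h import *
im=get_image("top")
def full(im):
    hsv=cv2.cvtColor(im,cv2.COLOR_BGR2HSV); m=cv2.inRange(hsv,(3,90,50),(16,255,255)); m[:85]=0; m[200:]=0; m[:,100:][:,320:]=0; m[:,:100]=0
    m=cv2.morphologyEx(m,cv2.MORPH_CLOSE,np.ones((15,3)))
    for c in cv2.findContours(m,cv2.RETR_EXTERNAL,cv2.CHAIN_APPROX_NONE)[0]:
        if cv2.contourArea(c)>500:
            w=np.array([world("top",q[0],.014)[:2] for q in c],np.float32)*1000; print(cv2.minAreaRect(w))
full(im); print(sense()["eef_pos"])
cv2.imwrite("pics/t16.png",cv2.resize(im[95:230,110:445],None,fx=2.38,fy=2.38,interpolation=cv2.INTER_CUBIC))
E
```

```text
((696.0933837890625, 237.02093505859375), (146.0817413330078, 109.02643585205078), 0.19366395473480225)
((702.5408325195312, -115.21365356445312), (148.548583984375, 105.04566192626953), 0.1601446121931076)
((703.2987670898438, 64.8165054321289), (145.8968505859375, 108.16532897949219), 0.18728521466255188)
[ 0.37974467 -0.11020435  0.15369808]
```

The picture limit is reached, so I check C's face by number. I rectify the three boards and compare their rim grooves.

```bash
python3 - <<'E'
from h import *
im=cv2.cvtColor(cv2.imread("pics/t16.png"),cv2.COLOR_BGR2GRAY)
full=cv2.cvtColor(get_image("top"),cv2.COLOR_BGR2GRAY)
def patch(g,cx,cy):
    P=[[cx+a*.075,cy+b*.055,.014] for a,b in((1,1),(1,-1),(-1,-1),(-1,1))]
    H=cv2.getPerspectiveTransform(np.float32(proj("top",P)),np.float32([[0,0],[110,0],[110,150],[0,150]]))
    return cv2.warpPerspective(g,H,(110,150)).astype(float)
for n,c in dict(A=(.696,.237),B=(.703,.065),C=(.7025,-.115)).items():
    p=patch(full,*c); prof=p[80:125].mean(0)   # robot-side rows, profile across y
    print(n,prof[2:40:3].round(0))
g0=None
E
```

```text
A [94. 82. 69. 62. 75. 83. 85. 87. 89. 88. 87. 86. 84.]
B [93. 86. 75. 63. 75. 83. 85. 87. 88. 89. 88. 87. 85.]
C [90. 86. 79. 68. 70. 81. 85. 87. 88. 89. 88. 88. 86.]
```

```bash
python3 -c "
from rig import *
print(sense()['time'],sense()['eef_pos']); sign_off()"
```

```text
47.5 [ 0.38287785 -0.11070941  0.15355165]
the job is handed in; nothing more can be done
```

All three wooden boards are food side up on the counter and at least half out under the glass. I handed the job in at 47.5 s with the arm raised and clear. No verdict was reported.

**What I did:** I pushed each board up the skirt until it stood. The first I pulled over directly; the other two I pinched upright, carried to a free spot and tipped over. Then I slid each one under the glass.

**Last checks, measured in the top picture:** I put the glass at x ≈ 0.682 m and the middle of the guard at y ≈ 0.036 m.

| Board | Centre x, y (m) | Beyond the glass |
|---|---|---|
| Nearest the pan | 0.696, 0.237 | about 14 mm |
| Middle | 0.703, 0.065 | about 21 mm |
| Farthest | 0.7025, -0.115 | about 20 mm |

- **Food side:** I saw the groove on the first two boards. For the third I had used up the 16 pictures, so I checked it by number, and its rim groove shows the same brightness profile as the other two.
- **Bystanders:** The sauce bottle and shaker were never approached closely. I did not measure their positions again at the end.

**What went wrong:** The farthest board was knocked close to the glass during the run. I pulled it back by pressing on it from above, which twisted it by about 30 degrees. A second press did not turn it back, but a two-finger push on its edge did.

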